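Raise the raking-light lamp to the height gauge

ROBOT

A 6-joint arm with a two-finger parallel gripper is mounted at the origin on a cart in front of the work surface, level with it; the furniture and walls round the work are solid. World frame = base frame: x ahead of the robot, y to its left, z up, the work surface at z = 0. Lengths are in mm, angles in degrees, forces in N, time in s.
With the tool pointing down it reaches from about 300 to 850 mm from the base axis. Payload 4.2 kg.
Tool frame: the origin (TCP) lies between the finger pads; the fingertips stand 22 mm ahead of it and the grasp point (between the pads) lies 3 mm ahead of it (env.finger_overhang is the distance from the TCP to the fingertips, in mm); z points along the fingers, y is the line along which they close (so a half turn about z gives the same grasp; the last joint's range is limited). The gripper opens to 91 mm and grips with 3 to 60 N. Pads are 32 mm wide; open, the fingers measure 118 mm over their backs; the gripper's body (76 mm by 178 mm) begins 60 mm behind the grasp point.
Start: joints at [65.203, 18.312, 89.639, -0, 72.044, -1.146], TCP at [230.679, 526.714, 235.976] pointing down, gripper open.
Joint ranges: [-177.97, 177.97], [-48.28, 115.42], [12.27, 149.76], [-77.06, 257.06], [2.81, 150.46], [-146.56, 146.56]. Speed limits (degrees/s): [147.25, 147.25, 180, 180, 180, 180].

INTERFACE

Orientations are given as [roll, pitch, yaw] about the fixed x, y, z axes, in that order (R = Rz(yaw) Ry(pitch) Rx(roll)).
In Python, from workcell import state, cams, ticket, look_for, outline_of, env gives the robot as it stands.
- The arm moves only by the tool servo_tool, never from a script. Its argument "steps" is a list of rows, each a list of 3 entries, a list of its own where there are three numbers: the closure in counts, from 0 (fully open) to 255 (shut), then the shift along the tool's x, y, z in mm, then the turn, a rotation vector about the tool's x, y, z in rad. A call has exactly 10 rows; each row shifts and turns the commanded pose from where the row before left it, along the tool's axes as they then stand; what a row does not reach is not made up. A row lasts 1/10 s, in which the tool goes at most 50 mm and 8.59 degrees, less where a joint would pass 70% of its speed; a pose out of reach is approached as far as the arm can. A call with a gripper value outside its range is refused whole. The fingers move at their own pace and stop on an object; "squeeze" is the grip in N (left out, the last holds). Time passes only in rows, so rows that do not move let the fingers close, or fill a call up. It gives the time, the measured TCP pose, the force, the opening and the grip force at its end, in the units of the state.
- state(): the state, without advancing time (a new reading comes with each control period).
- cams.grab_frame(name): name is "scene" or "top" or "wrist"; returns a dict with "color" (400x640x3 uint8, red, green, blue), "z_map" (400x640 float32, mm along the optical axis (not along the pixel's ray), 0 where there is no reading), "fovy" (degrees; the focal length in pixels is half the picture's height over the tangent of half this angle, whatever the lens; pixels are square), "cx", "cy" (the principal point, pixels), "eye" and "rotation" of the camera in the world; the wrist camera has in their place "tool_from_camera" (4x4, takes a point from camera to tool coordinates, whose origin is the TCP and whose axes are the flange's). Camera axes: x right, y up, looking along -z (the intrinsics and any distortion apply to the point x, -y, -z); pixel columns grow to the right and rows downward; lengths in mm; the calibration is good to about 2 mm. A picture is of the moment at which its call begins: read the wrist's pose just before it.
- ticket.job_done(): hands the job in; it is judged then, once.
Trained networks look in a picture, given as the dict that the camera call returned (one of the last four; its "shot" number tells which), for a name from the list of things; names that differ only in an ending like _2 or _b are one class to them, and where a whole thing is asked for, a point or a joint stands for the part that bears it (a point fixed in the world has none). Each returns a list of dicts, best first, with "confidence" (0 to 1); they miss things now and then, are a little off and sometimes report something else, mostly with a low value. They report only what shows in the picture. A call takes as long as a camera call.
- look_for(picture, thing): "at" ([column, row] in pixels, amid what is visible of it).
- outline_of(picture, thing): "pixels" (400x640 bool, what is visible of it) and "at" ([column, row] in pixels, amid what is visible of it).
The state is a dict: "time_s": time; "qpos": joint angles; "qvel": joint speeds; "effort": joint torques, N m; "ee_pos": TCP position; "ee_rot": TCP orientation; "force": force on the tool from outside, world axes, zero at the start; "torque": the same for the moment, N m; "gripper_width": finger opening in mm; "gripper_force": force on a finger pad.
Only numpy, scipy, OpenCV 4.12 (cv2) and the standard library are available. Lean on these libraries where they do the work, as an engineer would, in place of code of your own. Each camera call takes 0.05 s, during which the arm holds its last target. There are 200 camera calls.

TASK

The handlamp must stand higher to rake its light across the carved printing block. Lift it by the handle off its bottom board and set it down beside, on the drawing board; then lay plywood offcuts squarely on the bottom board until the top of the pile comes level with the scriber of the height gauge (within the scriber's thickness), and stop there. Stand the lamp back squarely on the pile, facing the printing block as before, without shifting the gauge, the bottom board or the things lying round.

Things in the scene. Friction and masses are not known exactly. Their poses are not given: they have to be found in the camera images.
- lamp_handle (a point): middle of the handlamp's handle: a level round bar, 16 mm thick, 52 mm long along the lamp's y axis, 80 mm above the lamp's underside, its axis 30 mm above the case (48 mm wide in x, 90 mm long in y, below it). Lens looks along +y, z up; about 0.4 kg, balanced under the handle. It starts on the bottom board
- lamp_foot (a point): centre of the lamp's flat underside (50 mm in x by 80 mm in y), 80 mm below lamp_handle; same axes
- lamp_lens (a point): centre of the lamp's lens, 51 mm ahead (+y) of the lamp's middle and 30 mm above its underside; same axes
- bottom_top (a point): centre of the top face of the loose, browner bottom board under the lamp: 64 mm (x) by 108 mm (y) by 12 mm thick, lying on the drawing board; z up. Its -y end looks at the scriber, its +y end at the printing block
- board12_mid (a point): centre of the 12 mm thick plywood offcut, 56 mm (x) by 100 mm (y), lying flat, z up. The three offcuts lie in a row along the front of the drawing board in any order, with finger room on their long sides
- board18_mid (a point): centre of the 18 mm thick plywood offcut, 56 mm (x) by 100 mm (y), lying flat, z up
- board24_mid (a point): centre of the 24 mm thick plywood offcut, 56 mm (x) by 100 mm (y), lying flat, z up
- mark (a point): tip of the height gauge's scriber at half its thickness: a level steel blade 6 mm thick (3 mm below to 3 mm above this point), pointing along +y at the end of the bottom board with about 10 mm to spare, 30 to 43 mm above that board's top, so that two of the three offcuts bring the pile level with it. Its carriage is held by friction
- gauge: the small steel height gauge, fixed; base 60 by 88 mm, upright beam 112 mm tall, 77 mm behind (-y of) the scriber's tip; origin under the beam, on the drawing board, y along the scriber, z up
- woodcut: carved wooden printing block with a leaf in relief, 90 mm (x) by 100 mm (y) by 20 mm, fixed, lying beyond the +y end of the bottom board; origin at the centre of its underside
- drawboard: drawing board, 340 mm (x, away from the robot) by 503 mm (y, to the left) by 12 mm, lying fixed on the blue and black case, 198 mm above the chest; its top is the work top. Origin at the centre of its underside, x and y as said, z up. Its front left corner is clear: the lamp can stand 0.12 m in front (-x) and 0.175 m to the left (+y) of the origin
- ink: small black ink bottle, 42 mm wide, 60 mm tall, standing loose at the back left of the drawing board; origin at the centre of its underside
- rubber: blue and white eraser, 25 by 43 by 15 mm, lying loose at the back of the drawing board; origin at the centre of its underside
- chip: flat paint brush, 41 by 215 by 17 mm, lying loose along the back right of the drawing board; origin at the centre of its underside

How it is judged:
By the outcome, as a careful person would: the job done as asked, in the order asked, and still so for the second after the job is handed in, with the robot touching nothing.
It also fails if it takes over 67 s, if anything falls off the work surface, if the arm or the gripper's body presses on something with over 40 N, if the wrist force passes 120 N, or if a joint passes its speed limit or range.

## Working session

There is one attempt and no reset: what is moved stays moved. The work goes in short steps, Python scripts to look and compute and a tool call to move; the robot and the scene stay as the last step left them, time stands still between calls to the robot, and variables do not carry over. Pictures are saved under pics/ and viewed, at most 10 in all, crops included, and the job is handed in when it is done.

Besides the shell and the picture viewer there is one more tool, called as name(argument=value, ...), one argument or row to a line, values as JSON. servo_tool: Moves the arm, as the interface text tells. Its arguments: {"type":"object","properties":{"steps":{"type":"array","items":{"type":"array"}},"squeeze":{"type":"number"}},"required":["steps"]}

```bash
ls; mkdir -p pics; cat > h.py <<'E'
import numpy as np, cv2
from scipy.spatial.transform import Rotation as R
from workcell import state, cams, ticket, look_for, outline_of, env
def grab(n):
    s=state(); p=cams.grab_frame(n)
    if n=="wrist":
        T=np.eye(4);T[:3,:3]=R.from_euler('xyz',s['ee_rot'],degrees=True).as_matrix();T[:3,3]=s['ee_pos']
        T=T@np.array(p['tool_from_camera']);p['eye']=T[:3,3];p['rotation']=T[:3,:3]
    return p
def cloud(p):
    z=p['z_map'];f=200/np.tan(np.radians(p['fovy']/2))
    v,u=np.mgrid[:400,:640]
    c=np.stack([(u-p['cx'])*z/f,-(v-p['cy'])*z/f,-z],-1)
    return c@np.array(p['rotation']).T+np.array(p['eye'])
def save(p,n): cv2.imwrite('pics/'+n,p['color'][...,::-1])
E
python3 - <<'E'
from h import *
print(state(),env.finger_overhang)
for n in("top","scene"):
    p=grab(n);save(p,n+'0.png');W=cloud(p);print(n,p['fovy'],p['eye'],{k:(v if np.size(v)<20 else 0) for k,v in p.items() if k not in('color','z_map')})
    for t in ["lamp_handle","lamp_lens","lamp_foot","bottom_top","board12_mid","board18_mid","board24_mid","mark","gauge","woodcut","drawboard","ink","rubber","chip"]:
        for a in look_for(p,t)[:2]:
            c,r=np.round(a['at']).astype(int);print(t,a['at'],round(a['confidence'],2),W[r,c].round(1))
E
```

```text
pics
{'time_s': 0.0, 'qpos': array([ 6.52034908e+01,  1.83507320e+01,  8.97081025e+01,  9.10021801e-04,
        7.20425205e+01, -1.14804749e+00]), 'qvel': array([ 0.02117524,  0.10468095, -0.04864091, -0.02341601, -0.02994475,
       -0.05073655]), 'effort': array([ 5.28198452e-04, -4.12476397e+01, -2.31972742e+01,  7.26270187e-02,
        4.58250800e-02, -1.48608497e-04]), 'ee_pos': array([230.46145798, 526.27574325, 235.11785976]), 'ee_rot': array([-1.79898683e+02, -2.89575288e-03,  1.56351254e+02]), 'force': array([-0.76912515,  0.22506555,  0.00867617]), 'torque': array([ 0.03491298,  0.02152411, -0.02661263]), 'gripper_force': 0.0, 'gripper_width': 91.21523098101667} 22.0Traceback (most recent call last):
  File "<stdin>", line 4, in <module>
  File "h.py", line 14, in cloud
    return c@np.array(p['rotation']).T+np.array(p['eye'])
           ~~~~~~~~~~~~~~~~~~~~~~~~~~~^~~~~~~~~~~~~~~~~~~
ValueError: operands could not be broadcast together with shapes (400,640) (3,)
```

```bash
python3 - <<'E'
from h import *
for n in("top","scene","wrist"):
    p=cams.grab_frame(n);save(p,n+'0.png');print(n,{k:v for k,v in p.items() if k not in('color','z_map')})
E
```

```text
top {'fovy': 49.4459415245644, 'cx': 314.2333075359271, 'cy': 207.13150136442894, 'eye': array([ 561.37652191,   37.23034044, 1294.80697147]), 'rotation': array([  4.23401653,   2.04962343, -90.73704457]), 'shot': 2}
scene {'fovy': 52.810328104749466, 'cx': 320.5359855630585, 'cy': 196.9342955019469, 'eye': array([  -2.66825676, -306.99843763,  709.32702476]), 'rotation': array([ 60.85528787,   0.20912681, -60.59307123]), 'shot': 3}
wrist {'fovy': 71.45757698274424, 'cx': 317.9841214304394, 'cy': 195.97713780922507, 'tool_from_camera': array([[ 4.45306895e-04,  9.55931895e-01,  2.93588169e-01,
         8.46195932e+01],
       [ 9.99999713e-01, -2.45686185e-04, -7.16811947e-04,
        -1.24947820e+00],
       [-6.13092846e-04,  2.93588404e-01, -9.55931730e-01,
        -1.48649832e+02],
       [ 0.00000000e+00,  0.00000000e+00,  0.00000000e+00,
         1.00000000e+00]]), 'shot': 4}
```

View pics/top0.png

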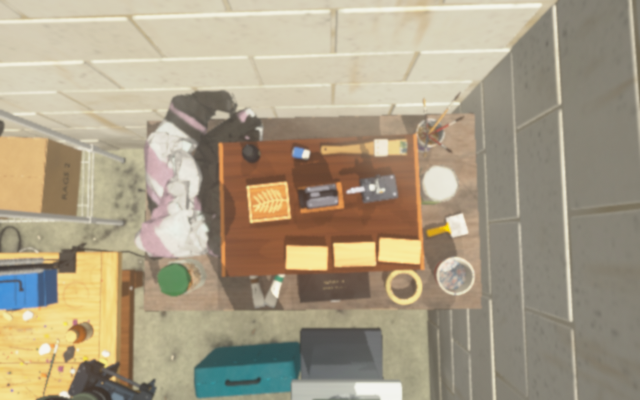

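View pics/scene0.png

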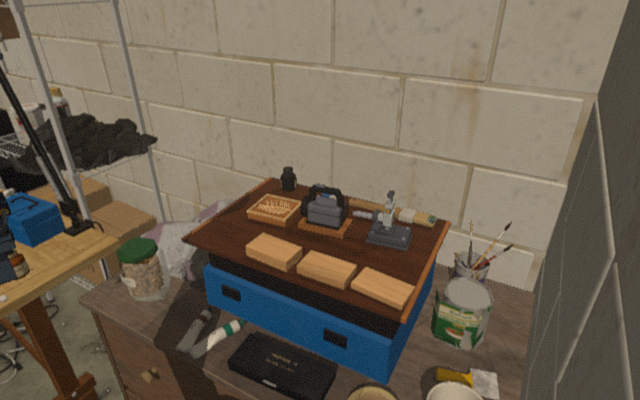

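The top view shows the lamp on its board (320,195), woodcut (268,202), gauge (380,188), and the offcuts in front at (306,257), (354,254), (400,250). Front-left corner (240,255) is clear.

```bash
sed -i "s/    c=np.stack/    if np.ndim(p['rotation'])==1: p['rotation']=R.from_euler('xyz',p['rotation'],degrees=True).as_matrix()\n    c=np.stack/" h.py
cat >> h.py <<'E'
def rect(W,m,axis=0):
    """centre, long-axis angle and sizes of points in mask m"""
    q=W[m&np.isfinite(W[...,2])];z=np.median(q[:,2]);q=q[abs(q[:,2]-z)<5]
    (c,s,a)=cv2.minAreaRect(q[:,:2].astype(np.float32))
    if s[0]<s[1]: s=s[::-1];a+=90
    a=(a+180)%180
    return np.round([*c,z,*s,a],1)
E
python3 - <<'E'
from h import *
for n in("top","scene"):
    p=grab(n);W=cloud(p);print(n)
    W[p['z_map']<=0]=np.nan
    for t in ["lamp_handle","lamp_lens","bottom_top","board12_mid","board18_mid","board24_mid","mark","gauge","woodcut","drawboard","ink","rubber","chip"]:
        for a in look_for(p,t)[:3]:
            c,r=np.round(a['at']).astype(int);print(t,np.round(a['at']),round(a['confidence'],2),W[r,c].round(1))
        for o in outline_of(p,t)[:3]:
            if o['pixels'].sum()>20: print('   O',round(o['confidence'],2),np.round(o['at']),o['pixels'].sum(),rect(W,o['pixels']))
    np.save(n+'.npy',W)
E
```

```text
top
lamp_handle [319. 196.] 0.65 [660.3  60.4 307.7]
   O 0.71 [320. 199.] 889 [664.7  63.7 272.8  92.1  47.   96.3]
   O 0.22 [334. 207.] 328 [664.7  56.3 222.2 104.4  64.   96.1]
lamp_lens [316. 194.] 0.79 [664.6  67.1 310.9]
   O 0.86 [321. 196.] 834 [663.9  63.6 273.1  91.5  46.8  97.5]
bottom_top [332. 206.] 0.81 [643.3  30.6 224.2]
   O 0.87 [333. 205.] 302 [664.7  57.5 222.2 106.9  64.2  95.8]
   O 0.47 [316. 210.] 19762 [647.7  62.  210.6 503.5 340.6  91.5]
board12_mid [400. 250.] 0.6 [ 533.1 -133.8  221.4]
   O 0.56 [400. 252.] 935 [ 531.2 -132.7  222.9  100.5   55.9   85.5]
board18_mid [355. 251.] 0.92 [532.1 -23.7 227.1]
   O 0.75 [356. 253.] 987 [523.7 -22.2 228.7  99.8  55.8  89.8]
board24_mid [304. 256.] 0.8 [521.8 100.4 237.9]
   O 0.92 [305. 260.] 963 [517.9  94.7 234.5  99.9  55.8  89.1]
mark [370. 189.] 0.58 [678.8 -59.6 269.4]
mark [307. 259.] 0.21 [514.3  93.4 234.6]
   O 0.69 [369. 188.] 239 [683.7 -47.2 266.8  75.9  30.8 102. ]
gauge [378. 187.] 0.83 [679.4 -74.9 301.6]
   O 0.64 [379. 188.] 931 [686.1 -85.8 235.2  83.3  55.5  96.8]
woodcut [268. 202.] 0.83 [655
[... 2330 characters left out ...]
.1 257.5]
   O 0.6 [272. 211.] 1223 [655.9 189.3 227.  101.2  95.2  96.3]
drawboard [328. 242.] 0.98 [612.4  23.6 210.8]
   O 0.94 [329. 244.] 11816 [649.   64.8 210.3 503.6 344.4  91.5]
   O 0.69 [325. 208.] 1486 [664.3  65.  268.   93.   47.6  97. ]
ink [284. 177.] 0.55 [762.1 234.1 248.9]
   O 0.73 [283. 180.] 305 [768.1 223.9 241.7  39.7  21.9 127.9]
   O 0.18 [331. 232.] 431 [665.4  59.8 221.1 107.7  66.6  95.9]
rubber [332. 198.] 0.44 [688.6  55.3 271.5]
chip [406. 214.] 0.63 [775.2 -90.5 226.9]
   O 0.83 [403. 214.] 904 [786.  -47.3 223.1 214.6  42.7  91.6]
   O 0.61 [326. 208.] 1531 [664.3  65.  267.2  93.   47.6  97. ]
   O 0.41 [330. 269.] 1390 [525.6 -19.9 227.9 100.2  59.5  90.9]
```

Offcuts run 24, 18, 12 from left to right, consistent in height (234.5 / 228.6 / 222.5 over a board top of 210.5). Next I move over the lamp for a closer wrist view.

```bash
cat >> h.py <<'E'
def plan(pos,yaw,n=10,s=None):
    """n rows of [shift],[turn] in tool axes from the measured pose to world TCP pos, tool down at yaw"""
    s=s or state();A=R.from_euler('xyz',s['ee_rot'],degrees=True);B=R.from_euler('xyz',[180,0,yaw],degrees=True)
    w=(A.inv()*B).as_rotvec()/n;d=(np.array(pos)-s['ee_pos'])/n
    for i in range(n):
        print((R.from_rotvec(w*i).inv()*A.inv()).apply(d).round(1).tolist(),w.round(4).tolist())
E
python3 - <<'E'
from h import *
W=np.load('scene.npy');T=np.load('top.npy')
d=np.array([-np.sin(np.radians(6.2)),np.cos(np.radians(6.2))])
for n,V in(('s',W),('t',T)):
    q=V.reshape(-1,3);q=q[np.isfinite(q[:,2])];r=q[:,:2]-[664.9,58.5];a=r@d;b=r@[d[1],-d[0]]
    m=(a<-52)&(a>-110)&(abs(b)<14)&(q[:,2]>235)
    for i in np.where(m)[0][::2]: print(n,a[i].round(1),b[i].round(1),q[i,2].round(1),end='; ')
plan([640,60,420],96.3,14)
E
```

```text
s -61.8 5.0 261.1; s -66.1 5.5 261.9; s -70.4 5.9 262.6; s -74.3 7.8 262.5; s -78.1 10.0 262.2; s -63.4 0.4 261.5; s -67.7 0.8 262.3; s -71.5 3.0 262.0; s -75.7 3.7 262.6; s -79.3 6.3 262.1; s -82.1 11.9 259.5; s -86.2 13.1 259.8; s -104.4 10.6 265.6; s -109.0 9.7 267.1; s -65.2 1.9 258.7; s -70.3 0.0 260.9; s -74.5 0.8 261.5; s -78.8 1.1 262.3; s -82.3 4.0 261.5; s -86.6 4.6 262.2; s -90.6 5.8 262.5; s -94.7 6.9 262.8; s -98.1 10.2 261.8; s -106.3 3.9 267.3; s -109.8 6.8 266.5; s -65.5 1.2 256.6; s -70.7 -1.0 259.1; s -75.0 -0.7 260.0; s -79.0 0.7 260.1; s -83.9 -0.7 262.1; s -87.5 1.8 261.5; s -92.0 1.3 262.9; s -95.3 5.1 261.5; s -99.4 5.9 262.1; s -105.7 -1.2 267.6; s -109.3 1.2 267.1; s -76.5 2.1 256.2; s -81.7 -0.4 258.9; s -85.9 0.3 259.5; s -90.1 0.9 260.2; s -94.5 0.6 261.4; s -98.3 2.5 261.2; s -102.2 4.2 261.2; s -107.9 -1.1 265.6; s -86.0 0.2 257.1; s -90.3 0.5 257.9; s -94.3 1.7 258.2; s -99.1 0.1 260.3; s -103.1 1.5 260.5; s -108.9 -4.4 265.3; s -96.4 2.5 255.8; s -101.2 1.1 257.8; s -106.1 -1.1 260.2; s -106.5 -2.0 258.4; s -107.4 -5.2 258.0; s -109.3 -3.6 255.0; s -10
[... 770 characters left out ...]
5.3; t -81.0 -0.6 261.9; t -86.0 -0.8 258.3; t -107.0 -3.8 261.3; t -64.2 -0.9 261.9; t -68.9 -1.5 262.3; t -108.7 -6.3 237.1; [-40.2, -18.8, -13.1] [0.0, -0.0, 0.0749]
[-41.4, -15.8, -13.1] [0.0, -0.0, 0.0749]
[-42.5, -12.6, -13.1] [0.0, -0.0, 0.0749]
[-43.3, -9.4, -13.1] [0.0, -0.0, 0.0749]
[-43.9, -6.1, -13.1] [0.0, -0.0, 0.0749]
[-44.3, -2.8, -13.1] [0.0, -0.0, 0.0749]
[-44.3, 0.5, -13.1] [0.0, -0.0, 0.0749]
[-44.2, 3.8, -13.1] [0.0, -0.0, 0.0749]
[-43.8, 7.1, -13.1] [0.0, -0.0, 0.0749]
[-43.1, 10.4, -13.1] [0.0, -0.0, 0.0749]
[-42.2, 13.6, -13.1] [0.0, -0.0, 0.0749]
[-41.1, 16.7, -13.1] [0.0, -0.0, 0.0749]
[-39.7, 19.7, -13.1] [0.0, -0.0, 0.0749]
[-38.1, 22.6, -13.1] [0.0, -0.0, 0.0749]
```

servo_tool(
  steps=[
    [0,[-40,-18.8,-20],[0,0,0.0749]],
    [0,[-41.4,-15.8,-20],[0,0,0.0749]],
    [0,[-42.5,-12.6,-20],[0,0,0.0749]],
    [0,[-43.3,-9.4,-20],[0,0,0.0749]],
    [0,[-43.9,-6.1,-20],[0,0,0.0749]],
    [0,[-44.3,-2.8,-20],[0,0,0.0749]],
    [0,[-44.3,0.5,-20],[0,0,0.0749]],
    [0,[-44.2,3.8,-20],[0,0,0.0749]],
    [0,[-43.8,7.1,-20],[0,0,0.0749]],
    [0,[-43.1,10.4,0],[0,0,0.0749]],
  ],
)

```text
time_s: 3.9
ee_pos: [524.5, 192.1, 419.3]
ee_rot: [179.6, 0.0, 113.3]
force: [0.1, 1.0, -0.4]
gripper_width: 91.0
gripper_force: 0.0
```

servo_tool(
  steps=[
    [0,[-42,13.6,0],[0,0,0.0749]],
    [0,[-41,16.7,0],[0,0,0.0749]],
    [0,[-39.7,19.7,0],[0,0,0.0749]],
    [0,[-38,22.6,0],[0,0,0.0749]],
    [0,[0,0,0],[0,0,0]],
    [0,[0,0,0],[0,0,0]],
    [0,[0,0,0],[0,0,0]],
    [0,[0,0,0],[0,0,0]],
    [0,[0,0,0],[0,0,0]],
    [0,[0,0,0],[0,0,0]],
  ],
)

```text
time_s: 4.9
ee_pos: [639.1, 61.2, 416.5]
ee_rot: [180.0, -0.0, 96.3]
force: [-0.4, 0.6, -0.3]
gripper_width: 91.0
gripper_force: 0.0
```

```bash
python3 - <<'E'
from h import *
p=grab('wrist');save(p,'w1.png');W=cloud(p);W[p['z_map']<=0]=np.nan;np.save('w1.npy',W)
print(state()['ee_pos'],state()['ee_rot'],state()['time_s'])
for t in ["lamp_handle","lamp_lens","bottom_top","mark","gauge","woodcut","board18_mid","board24_mid"]:
    for a in look_for(p,t)[:1]:
        c,r=np.round(a['at']).astype(int);print(t,np.round(a['at']),round(a['confidence'],2),W[r,c].round(1))
    for o in outline_of(p,t)[:1]:
        if o['pixels'].sum()>20: print('   O',round(o['confidence'],2),np.round(o['at']),o['pixels'].sum(),rect(W,o['pixels']))
E
```

```text
[639.25025247  61.08281443 416.35116713] [ 1.79968263e+02 -5.83995637e-03  9.63261564e+01] 4.95
lamp_handle [340. 184.] 0.67 [656.9  79.3 307.2]
   O 0.73 [340. 185.] 3795 [664.   66.7 272.   90.3  46.6  96.6]
lamp_lens [342. 186.] 0.85 [658.5  78.8 312.3]
bottom_top [317. 160.] 0.96 [633.9  85.3 221.5]
   O 0.63 [318. 155.] 864 [664.5  61.  221.6 106.8  63.2  96.1]
mark [343. 300.] 0.84 [683.3 -72.2 278.4]
   O 0.56 [344. 303.] 738 [689.7 -75.3 277.3  41.5  14.2   4.2]
gauge [341. 272.] 0.64 [641.3  95.  486.7]
   O 0.79 [341. 271.] 1866 [677.3 -23.8 260.4  43.7  11.4 102.9]
woodcut [345.  68.] 0.65 [653.4 191.9 229. ]
   O 0.67 [432. 151.] 754 [776.  109.  223.6  41.9  24.8  77.8]
board18_mid [219. 205.] 0.89 [515.7  15.1 228.7]
   O 0.79 [219. 208.] 1738 [523.   -6.7 227.4  74.5  56.1  91.2]
board24_mid [221. 135.] 0.59 [518.7 104.  232.7]
   O 0.83 [221. 137.] 4459 [516.6  96.5 233.6 100.3  56.9  87.7]
```

View pics/w1.png

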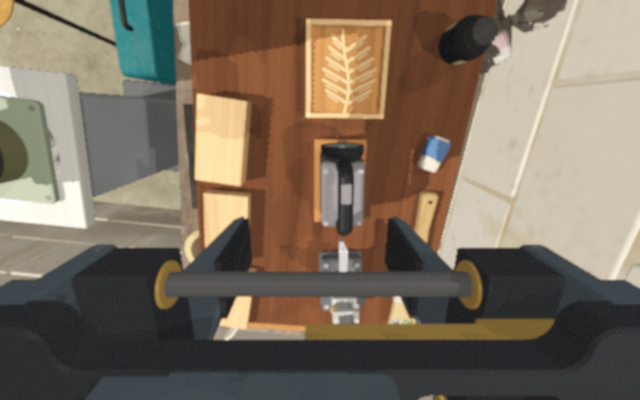

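Wrist view: lamp handle at (345,190), scriber tip at (341,245), bottom board round the lamp. I take the handle from the saved cloud.

```bash
python3 - <<'E'
from h import *
for n in('w1','top','scene'):
    W=np.load(n+'.npy');q=W.reshape(-1,3);q=q[np.isfinite(q[:,2])]
    near=(abs(q[:,0]-664)<45)&(abs(q[:,1]-62)<65)
    for lo,hi in((298,318),(217,226),(265,280)):
        s=q[near&(q[:,2]>lo)&(q[:,2]<hi)]
        print(n,lo,len(s),s.mean(0).round(1),np.percentile(s[:,2],[5,50,95]).round(1),[np.round(v,1) for v in cv2.minAreaRect(s[:,:2].astype(np.float32))])
    s=q[(q[:,0]>640)&(q[:,0]<700)&(q[:,1]<15)&(q[:,1]>-35)&(q[:,2]>250)&(q[:,2]<272)]
    if len(s): print('tip',s[np.argsort(-s[:,1])[:5]].round(1).tolist(),np.percentile(s[:,2],[50,75,90]).round(1))
E
```

```text
w1 298 1080 [663.5  64.3 307.7] [301.6 308.3 312. ] [array([664.6,  60.7]), array([15.7, 74.1]), np.float64(7.3)]
w1 217 718 [646.9  74.4 221.7] [220.3 221.6 223. ] [array([664.6,  61. ]), array([ 63.4, 106.8]), np.float64(6.1)]
w1 265 2166 [661.3  70.6 271.4] [267.5 271.4 275.4] [array([663.9,  66.8]), array([48. , 90.1]), np.float64(7.3)]
tip [[672.8, -2.4, 260.9], [674.0, -2.5, 260.5], [671.7, -2.9, 260.1], [673.2, -3.0, 256.9], [670.5, -3.1, 260.0]] [260.8 261.3 261.7]
top 298 212 [664.6  58.  308.7] [301.5 309.  314.1] [array([665.1,  58.2]), array([16. , 74.3]), np.float64(7.2)]
top 217 279 [657.4  42.9 222.2] [218.5 222.2 225.2] [array([664.7,  58. ]), array([ 64.4, 108. ]), np.float64(5.8)]
top 265 511 [662.4  64.2 272.1] [267.1 272.1 276.4] [array([664.6,  63. ]), array([48.1, 93.1]), np.float64(7.1)]
tip [[670.9, -5.4, 261.9], [673.4, -5.5, 261.8], [675.4, -7.8, 264.4], [673.1, -7.8, 263.3], [671.2, -7.9, 259.2]] [261.5 263.3 264.5]
scene 298 227 [662.5  57.6 306. ] [299.3 306.5 312.6] [array([663.7,  59.2]), array([14.9, 70.9]), np.float64(6.6)]
scene 217 378 [649.7  48.1 221.8] [217.9 222.2 224.6] [array([665.3,  60.8]), array([ 66.6, 109.6]), np.float64(5.9)]
scene 265 502 [658.3  61.9 271.6] [266.3 272.  276.8] [array([665.1,  64.8]), array([49.1, 93.1]), np.float64(4.7)]
tip [[676.6, -2.4, 261.1], [672.2, -4.4, 261.5], [672.2, -4.6, 256.6], [671.2, -5.0, 259.7], [674.4, -5.7, 263.2]] [261.1 262.2 262.8]
```

```bash
python3 - <<'E'
from h import *
plan([664.6,60.7,305.0],96.9,4)
E
```

```text
[-0.6, 6.2, 27.7] [0.0, -0.0, -0.0028]
[-0.6, 6.2, 27.7] [0.0, -0.0, -0.0028]
[-0.7, 6.2, 27.7] [0.0, -0.0, -0.0028]
[-0.7, 6.2, 27.7] [0.0, -0.0, -0.0028]
```

servo_tool(
  steps=[
    [120,[-0.6,8.2,20],[0,0,-0.003]],
    [120,[-0.7,8.3,25],[0,0,-0.003]],
    [120,[-0.7,8.3,25],[0,0,-0.003]],
    [120,[-0.6,0,25],[0,0,-0.002]],
    [120,[0,0,16],[0,0,0]],
    [120,[0,0,0],[0,0,0]],
    [255,[0,0,0],[0,0,0]],
    [255,[0,0,0],[0,0,0]],
    [255,[0,0,0],[0,0,0]],
    [255,[0,0,0],[0,0,0]],
  ],
  squeeze=25,
)

```text
time_s: 6.75
ee_pos: [664.8, 60.7, 306.0]
ee_rot: [179.9, 0.0, 96.9]
force: [0.8, 0.7, -0.3]
gripper_width: 19.0
gripper_force: 0.3
```

servo_tool(
  steps=[
    [255,[0,0,0],[0,0,0]],
    [255,[0,0,-5],[0,0,0]],
    [255,[0,0,-15],[0,0,0]],
    [255,[0,0,-20],[0,0,0]],
    [255,[12,-8,0],[0,0,0]],
    [255,[28,-18,0],[0,0,0]],
    [255,[35,-22,0],[0,0,0]],
    [255,[35,-22,0],[0,0,0]],
    [255,[35,-22,0],[0,0,0]],
    [255,[28,-18,0],[0,0,0]],
  ],
)

```text
time_s: 7.75
ee_pos: [531.3, 221.1, 343.5]
ee_rot: [-179.8, -0.0, 97.0]
force: [-0.5, 0.3, -4.4]
gripper_width: 15.0
gripper_force: 25.0
```

```bash
python3 - <<'E'
from h import *
print(state()['gripper_force'],state()['force'])
plan([523,234,294],96.9,1)
E
```

```text
24.99827742576599 [-0.47023555  0.26140778 -4.43486646]
[13.8, -6.5, 49.5] [-0.0037, -0.0005, 0.0012]
```

servo_tool(
  steps=[
    [255,[10,-5,8],[0,0,0]],
    [255,[4,-1.5,14],[0,0,0]],
    [255,[0,0,14],[0,0,0]],
    [255,[0,0,7],[0,0,0]],
    [255,[0,0,3],[0,0,0]],
    [255,[0,0,1.5],[0,0,0]],
    [255,[0,0,1],[0,0,0]],
    [255,[0,0,0.5],[0,0,0]],
    [255,[0,0,0],[0,0,0]],
    [255,[0,0,0],[0,0,0]],
  ],
)

```text
time_s: 8.75
ee_pos: [526.6, 232.3, 296.3]
ee_rot: [180.0, -0.0, 96.9]
force: [-0.3, -0.5, -4.0]
gripper_width: 15.2
gripper_force: 25.0
```

servo_tool(
  steps=[
    [255,[0,0,1],[0,0,0]],
    [255,[0,0,1],[0,0,0]],
    [255,[0,0,0.4],[0,0,0]],
    [255,[0,0,0],[0,0,0]],
    [140,[0,0,0],[0,0,0]],
    [140,[0,0,0],[0,0,0]],
    [140,[0,0,0],[0,0,0]],
    [140,[0,0,0],[0,0,0]],
    [140,[0,0,-15],[0,0,0]],
    [140,[0,0,-30],[0,0,0]],
  ],
)

```text
time_s: 9.75
ee_pos: [525.5, 231.9, 336.9]
ee_rot: [-179.7, 0.1, 96.9]
force: [0.5, 1.3, 0.1]
gripper_width: 40.9
gripper_force: 0.0
```

```bash
python3 - <<'E'
from h import *
p=grab('top');W=cloud(p);W[p['z_map']<=0]=np.nan;np.save('top2.npy',W)
q=W.reshape(-1,3);q=q[np.isfinite(q[:,2])]
def box(x,y,hx,hy,lo,hi):
    s=q[(abs(q[:,0]-x)<hx)&(abs(q[:,1]-y)<hy)&(q[:,2]>lo)&(q[:,2]<hi)]
    print(len(s),[np.round(v,1) for v in cv2.minAreaRect(s[:,:2].astype(np.float32))],np.median(s[:,2]).round(1)) if len(s)>5 else print('none')
box(664,60,50,75,217,227);box(526,234,50,70,253,270);box(518,95,40,57,228,240);box(532,-131,40,57,217,227)
plan([517.3,95.9,330],88,10)
E
```

```text
1104 [array([663.6,  68.7]), array([ 64.3, 139.4]), np.float64(6.1)] 222.6
216 [array([528.3, 212.2]), array([47.6, 49.2]), np.float64(6.8)] 259.7
948 [array([517.9,  94.8]), array([100.1,  55.8]), np.float64(89.2)] 234.6
936 [array([ 533.6, -132.9]), array([100.8,  60.9]), np.float64(85.5)] 223.0
[-13.5, -2.7, 1.3] [0.0007, -0.0003, 0.0155]
[-13.5, -2.5, 1.3] [0.0007, -0.0003, 0.0155]
[-13.6, -2.3, 1.4] [0.0007, -0.0003, 0.0155]
[-13.6, -2.1, 1.4] [0.0007, -0.0003, 0.0155]
[-13.6, -1.9, 1.4] [0.0007, -0.0003, 0.0155]
[-13.6, -1.6, 1.4] [0.0007, -0.0003, 0.0155]
[-13.7, -1.4, 1.4] [0.0007, -0.0003, 0.0155]
[-13.7, -1.2, 1.4] [0.0007, -0.0003, 0.0155]
[-13.7, -1.0, 1.4] [0.0007, -0.0003, 0.0155]
[-13.7, -0.8, 1.4] [0.0007, -0.0003, 0.0155]
```

servo_tool(
  steps=[
    [0,[-27,-5.2,0],[0,0,0.03]],
    [0,[-27,-4.5,0],[0,0,0.03]],
    [0,[-27.2,-4,0],[0,0,0.03]],
    [0,[-27.3,-3,0],[0,0,0.03]],
    [0,[-27.3,-2,0],[0,0,0.028]],
    [0,[0,0,25],[0,0,0]],
    [0,[0,0,30],[0,0,0]],
    [0,[0,0,12],[0,0,0]],
    [0,[0,0,0],[0,0,0]],
    [0,[0,0,0],[0,0,0]],
  ],
)

```text
time_s: 10.8
ee_pos: [516.6, 95.8, 272.5]
ee_rot: [179.9, -0.0, 88.4]
force: [-0.3, 0.5, 0.1]
gripper_width: 91.5
gripper_force: 0.0
```

```bash
python3 - <<'E'
from h import *
plan([517.3,95.9,235],88.4,1)
p=grab('wrist');save(p,'w2.png');W=cloud(p);W[p['z_map']<=0]=np.nan;np.save('w2.npy',W)
q=W.reshape(-1,3);q=q[np.isfinite(q[:,2])]
for x,y,hx,hy,lo,hi in((518,95,40,57,228,238),(664,60,50,63,217,226)):
    s=q[(abs(q[:,0]-x)<hx)&(abs(q[:,1]-y)<hy)&(q[:,2]>lo)&(q[:,2]<hi)]
    if len(s)>5: print(len(s),[np.round(v,1) for v in cv2.minAreaRect(s[:,:2].astype(np.float32))],np.median(s[:,2]).round(1))
E
```

```text
[0.1, 0.6, 37.5] [0.0016, -0.0004, 0.0006]
8633 [array([517.2, 103.8]), array([86. , 56.5]), np.float64(87.6)] 233.7
4477 [array([660.5,  92.4]), array([65.5, 45.8]), np.float64(4.6)] 221.7
```

View pics/w2.png

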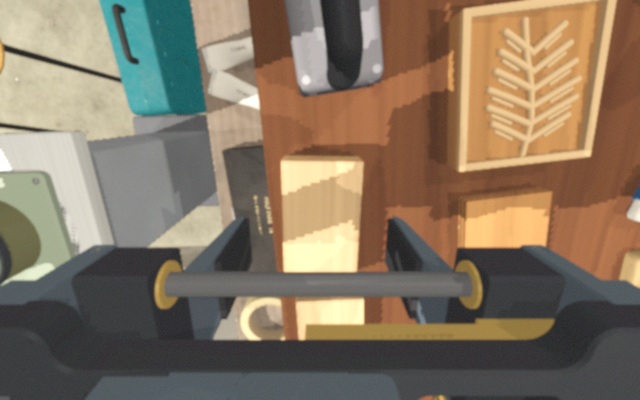

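The board (322,215) sits centred between the open fingers, parallel to them; lamp stands clear above at (335,45).

servo_tool(
  steps=[
    [0,[0,0.5,15],[0,0,0]],
    [0,[0,0,14],[0,0,0]],
    [0,[0,0,8],[0,0,0]],
    [0,[0,0,0],[0,0,0]],
    [255,[0,0,0],[0,0,0]],
    [255,[0,0,0],[0,0,0]],
    [255,[0,0,0],[0,0,0]],
    [255,[0,0,0],[0,0,0]],
    [255,[0,0,0],[0,0,0]],
    [255,[0,0,0],[0,0,0]],
  ],
  squeeze=30,
)

```text
time_s: 11.85
ee_pos: [516.8, 95.6, 234.9]
ee_rot: [179.9, -0.0, 88.4]
force: [0.3, -0.7, 0.7]
gripper_width: 55.9
gripper_force: 30.0
```

```bash
python3 - <<'E'
from h import *
print(state()['gripper_width'])
s=state();print(s['ee_pos'])
s['ee_pos']=s['ee_pos']+[0,0,60]
plan([664.6,60.3,290],96.0,8,s)
W=np.load('top2.npy');q=W.reshape(-1,3);q=q[np.isfinite(q[:,2])]
d=np.array([-np.sin(np.radians(6)),np.cos(np.radians(6))]);r=q[:,:2]-[664.6,59.5];a=r@d;b=r@[d[1],-d[0]]
s=q[(abs(a)<58)&(abs(b)<40)&(q[:,2]>218)&(q[:,2]<227)]
print([np.round(v,1) for v in cv2.minAreaRect(s[:,:2].astype(np.float32))])
E
```

```text
55.93478749674795
[516.82240404  95.550237   234.90255774]
[-3.9, 18.6, 0.6] [0.0001, -0.0, -0.0165]
[-4.2, 18.5, 0.6] [0.0001, -0.0, -0.0165]
[-4.5, 18.4, 0.6] [0.0001, -0.0, -0.0165]
[-4.8, 18.4, 0.6] [0.0001, -0.0, -0.0165]
[-5.1, 18.3, 0.6] [0.0001, -0.0, -0.0165]
[-5.4, 18.2, 0.6] [0.0001, -0.0, -0.0165]
[-5.7, 18.1, 0.6] [0.0001, -0.0, -0.0165]
[-6.0, 18.0, 0.6] [0.0001, -0.0, -0.0165]
[array([664.7,  58.2]), array([ 64.3, 108.4]), np.float64(6.1)]
```

servo_tool(
  steps=[
    [255,[0,0,-8],[0,0,0]],
    [255,[0,0,-18],[0,0,0]],
    [255,[-2,8,-10],[0,0,0]],
    [255,[-4,18,-4],[0,0,-0.0165]],
    [255,[-5,24,0],[0,0,-0.0265]],
    [255,[-6,26,0],[0,0,-0.03]],
    [255,[-7,26,0],[0,0,-0.03]],
    [255,[-7.5,24,0],[0,0,-0.0297]],
    [255,[-6,18,0],[0,0,0]],
    [255,[0,0,0],[0,0,0]],
  ],
)

```text
time_s: 12.85
ee_pos: [663.3, 61.7, 273.6]
ee_rot: [-180.0, 0.0, 96.0]
force: [-0.1, 0.4, -0.6]
gripper_width: 55.6
gripper_force: 30.0
```

```bash
python3 - <<'E'
from h import *
plan([664.3,59.8,247.0],96.0,1)
E
```

```text
[-2.0, 0.8, 26.6] [-0.0004, 0.0002, -0.0006]
```

servo_tool(
  steps=[
    [255,[-2,0.8,6],[0,0,0]],
    [255,[0,0,10],[0,0,0]],
    [255,[0,0,5],[0,0,0]],
    [255,[0,0,2],[0,0,0]],
    [255,[0,0,0],[0,0,0]],
    [255,[0,0,0],[0,0,0]],
    [255,[0,0,0],[0,0,0]],
    [255,[0,0,0],[0,0,0]],
    [255,[0,0,0],[0,0,0]],
    [255,[0,0,0],[0,0,0]],
  ],
)

```text
time_s: 13.85
ee_pos: [662.7, 60.5, 251.6]
ee_rot: [180.0, -0.0, 96.0]
force: [-0.6, -0.5, -1.1]
gripper_width: 56.2
gripper_force: 30.0
```

```bash
cat >> h.py <<'E'
def fit(q,x,y,yaw,hx,hy,lo,hi):
    d=np.array([-np.sin(np.radians(yaw)),np.cos(np.radians(yaw))]);r=q[:,:2]-[x,y];a=r@d;b=r@[d[1],-d[0]]
    m=(abs(a)<hy)&(abs(b)<hx)&(q[:,2]>lo)&(q[:,2]<hi);s=q[m]
    if len(s)<8: print('few');return
    print(len(s),[np.round(v,1).tolist() for v in cv2.minAreaRect(s[:,:2].astype(np.float32))],np.median(s[:,2]).round(1),'along',np.percentile(a[m],[1,99]).round(1),'across',np.percentile(b[m],[1,99]).round(1))
def pts(n,f):
    p=grab(n);save(p,f+'.png');W=cloud(p);q=W[p['z_map']>0];np.save(f+'.npy',q);return q
E
python3 - <<'E'
from h import *
print(state()['ee_pos'])
q=pts('wrist','w3')
fit(q,664.6,60,6,45,62,218,226);fit(q,664.6,60,6,45,62,242,256)
E
```

```text
[662.68926449  60.48091171 251.6394807 ]
877 [[664.6, 60.7], [64.1, 107.8], 6.2] 221.6 along [-0.6 54.4] across [-31.3  31.8]
12349 [[660.9, 61.0], [75.7, 100.8], 5.8] 250.4 along [-47.   51.4] across [-34.3  27. ]
```

View pics/w3.png

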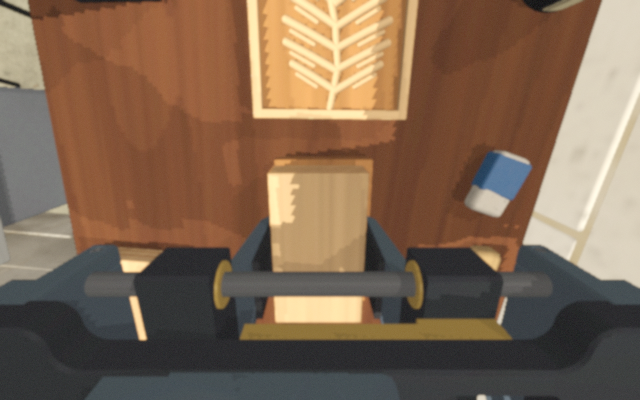

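The held board hovers over the bottom board, about 2 mm too far left in the picture (near side); I correct and lower.

servo_tool(
  steps=[
    [255,[-0.5,1.0,0],[0,0,0]],
    [255,[-0.3,0.9,1.5],[0,0,0]],
    [255,[0,0,1.5],[0,0,0]],
    [255,[0,0,1],[0,0,0]],
    [255,[0,0,0.6],[0,0,0]],
    [255,[0,0,0],[0,0,0]],
    [255,[0,0,0],[0,0,0]],
    [255,[0,0,0],[0,0,0]],
    [255,[0,0,0],[0,0,0]],
    [255,[0,0,0],[0,0,0]],
  ],
)

```text
time_s: 14.9
ee_pos: [664.6, 59.9, 247.0]
ee_rot: [180.0, -0.0, 96.0]
force: [0.5, -0.1, 0.0]
gripper_width: 56.0
gripper_force: 30.0
```

servo_tool(
  steps=[
    [0,[0,0,0],[0,0,0]],
    [0,[0,0,0],[0,0,0]],
    [0,[0,0,0],[0,0,0]],
    [0,[0,0,-5],[0,0,0]],
    [0,[0,0,-25],[0,0,0]],
    [0,[0,0,-35],[0,0,0]],
    [0,[0,-15,-35],[0,0,0]],
    [0,[0,-35,0],[0,0,0]],
    [0,[-15,-35,0],[0,0,0]],
    [0,[-30,-20,0],[0,0,0]],
  ],
)

```text
time_s: 15.9
ee_pos: [562.8, 5.0, 348.3]
ee_rot: [179.9, -0.0, 96.2]
force: [0.2, 0.5, -0.1]
gripper_width: 91.1
gripper_force: 0.0
```

```bash
python3 - <<'E'
from h import *
s=state();print(s['ee_pos'])
q=pts('top','t3')
fit(q,664.6,59,6,45,62,218,226);fit(q,664.6,59,6,45,62,240,256);fit(q,532,-132,-4.7,35,58,217,228)
plan([532,-131.5,290],85.4,6)
E
```

```text
[562.7981528    4.98272312 348.31855241]
93 [[669.1, 59.0], [65.4, 113.6], 13.0] 222.2 along [-54.8  53.2] across [-32.  33.]
721 [[663.5, 58.6], [56.8, 100.4], 6.4] 246.5 along [-48.6  49.2] across [-29.2  26.2]
532 [[529.4, -154.3], [56.7, 55.8], 87.5] 223.0 along [-49.6   5.4] across [-28.1  26.4]
[-21.2, -7.1, 9.9] [-0.0001, 0.0008, 0.0307]
[-21.4, -6.4, 9.9] [-0.0001, 0.0008, 0.0307]
[-21.6, -5.7, 9.9] [-0.0001, 0.0008, 0.0307]
[-21.8, -5.1, 9.8] [-0.0001, 0.0008, 0.0307]
[-21.9, -4.4, 9.8] [-0.0001, 0.0008, 0.0307]
[-22.1, -3.7, 9.8] [-0.0001, 0.0008, 0.0307]
```

servo_tool(
  steps=[
    [0,[-21.2,-7.1,8],[0,0,0.0307]],
    [0,[-21.4,-6.4,13],[0,0,0.0307]],
    [0,[-21.6,-5.7,13],[0,0,0.0307]],
    [0,[-21.8,-5.1,13],[0,0,0.0307]],
    [0,[-21.9,-4.4,13],[0,0,0.0307]],
    [0,[-22,-3.7,13],[0,0,0.0307]],
    [0,[0,0,0],[0,0,0]],
    [0,[0,0,0],[0,0,0]],
    [0,[0,0,0],[0,0,0]],
    [0,[0,0,0],[0,0,0]],
  ],
)

```text
time_s: 16.95
ee_pos: [536.8, -126.1, 274.7]
ee_rot: [179.9, -0.0, 85.5]
force: [0.0, 0.3, 0.1]
gripper_width: 91.0
gripper_force: 0.0
```

```bash
python3 - <<'E'
from h import *
s=state();print(s['ee_pos'],s['ee_rot'])
q=pts('wrist','w4')
fit(q,532,-132,-4.7,35,58,217,226)
plan([531.8,-131.5,235],85.2,1)
E
```

```text
[ 536.78531188 -126.11937414  274.71706121] [ 1.79910020e+02 -5.41171006e-03  8.55381310e+01]
7686 [[531.3, -125.0], [89.4, 56.3], 85.1] 221.7 along [-36.3  51.1] across [-28.7  26.3]
[-5.7, -4.5, 39.6] [0.0014, -0.0, 0.0059]
```

View pics/w4.png

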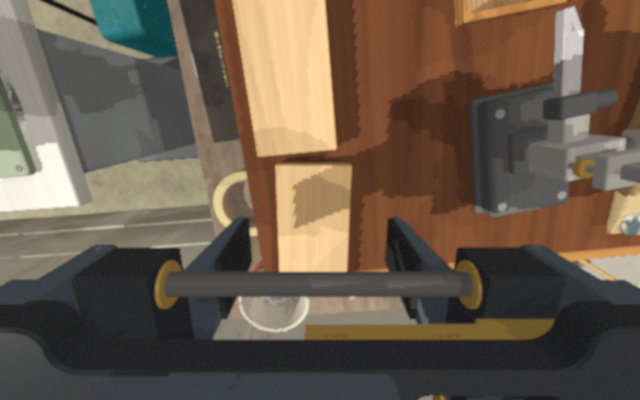

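The 12 mm board (313,215) is about 5 mm off the finger centreline, as planned for; I correct, descend and grip.

servo_tool(
  steps=[
    [0,[-3,-2.5,5],[0,0,0.003]],
    [0,[-2.5,-2.5,12],[0,0,0.003]],
    [0,[0,0,14],[0,0,0]],
    [0,[0,0,9.3],[0,0,0]],
    [0,[0,0,0],[0,0,0]],
    [255,[0,0,0],[0,0,0]],
    [255,[0,0,0],[0,0,0]],
    [255,[0,0,0],[0,0,0]],
    [255,[0,0,0],[0,0,0]],
    [255,[0,0,0],[0,0,0]],
  ],
)

```text
time_s: 18.0
ee_pos: [530.8, -131.9, 233.6]
ee_rot: [180.0, -0.0, 85.1]
force: [0.0, 0.6, -0.3]
gripper_width: 55.9
gripper_force: 30.0
```

servo_tool(
  steps=[
    [255,[0,0,0],[0,0,0]],
    [255,[0,0,-8],[0,0,0]],
    [255,[0,0,-20],[0,0,0]],
    [255,[0,0,-30],[0,0,0]],
    [255,[0,0,-30],[0,0,0]],
    [255,[15,0,-15],[0,0,0]],
    [255,[30,0,0],[0,0,-0.03]],
    [255,[35,0,0],[0,0,-0.03]],
    [255,[35,0,0],[0,0,-0.03]],
    [255,[25,0,0],[0,0,-0.03]],
  ],
)

```text
time_s: 19.0
ee_pos: [537.2, 9.7, 337.3]
ee_rot: [180.0, -0.0, 92.1]
force: [0.5, 0.1, -0.1]
gripper_width: 55.6
gripper_force: 30.0
```

```bash
python3 - <<'E'
from h import *
s=state();print(s['ee_pos'],s['ee_rot'],s['gripper_force'])
plan([664.2,60.1,310],96.2,7)
E
```

```text
[537.20218352   9.70423325 337.316875  ] [ 1.79953205e+02 -3.59159424e-02  9.21186273e+01] 29.999427795410156
[6.5, 18.4, 3.9] [0.0001, -0.0001, -0.0102]
[6.3, 18.5, 3.9] [0.0001, -0.0001, -0.0102]
[6.1, 18.5, 3.9] [0.0001, -0.0001, -0.0102]
[6.0, 18.6, 3.9] [0.0001, -0.0001, -0.0102]
[5.8, 18.6, 3.9] [0.0001, -0.0001, -0.0102]
[5.6, 18.7, 3.9] [0.0001, -0.0001, -0.0102]
[5.4, 18.8, 3.9] [0.0001, -0.0001, -0.0102]
```

servo_tool(
  steps=[
    [255,[6,18.4,0],[0,0,-0.0102]],
    [255,[6,18.5,5],[0,0,-0.0102]],
    [255,[6,18.5,8],[0,0,-0.0102]],
    [255,[6,18.6,8],[0,0,-0.0102]],
    [255,[5.8,18.6,8],[0,0,-0.0102]],
    [255,[5.6,18.7,8],[0,0,-0.0102]],
    [255,[5.4,18.8,8],[0,0,-0.0102]],
    [255,[0,0,0],[0,0,0]],
    [255,[0,0,0],[0,0,0]],
    [255,[0,0,0],[0,0,0]],
  ],
)

```text
time_s: 20.0
ee_pos: [663.9, 56.8, 292.6]
ee_rot: [180.0, 0.0, 96.1]
force: [-0.2, -1.0, -0.8]
gripper_width: 55.5
gripper_force: 30.0
```

```bash
python3 - <<'E'
from h import *
s=state();print(s['ee_pos'],s['ee_rot'],s['gripper_force'])
q=pts('wrist','w5')
fit(q,664.3,60,6,45,62,218,226);fit(q,664.3,60,6,31,62,240,250);fit(q,664.3,60,6,30,62,262,288)
plan([664.4,59.3,270],96.1,1)
E
```

```text
[663.92457086  56.77338033 292.57251751] [1.79966136e+02 6.95989841e-03 9.60736703e+01] 29.99995708465576
528 [[659.2, 106.9], [64.2, 14.3], 5.9] 221.7 along [41.9 54.3] across [-31.3  31.8]
825 [[657.8, 107.0], [55.6, 6.8], 5.9] 245.6 along [44.2 50.8] across [-28.9  25.9]
10767 [[664.5, 58.4], [59.9, 100.6], 6.0] 280.7 along [-50.3  48.3] across [-29.4  25.6]
[2.5, 0.7, 22.8] [0.001, 0.0001, -0.0005]
```

View pics/w5.png

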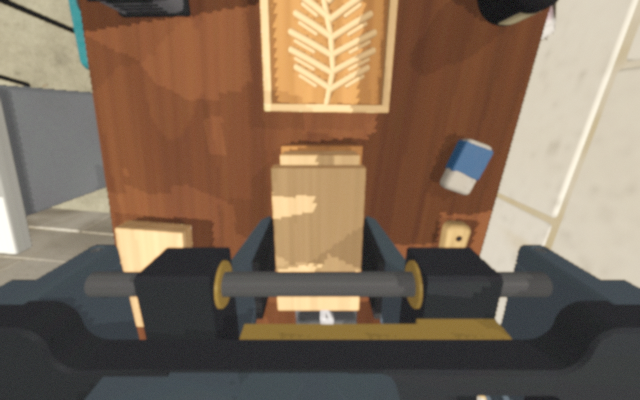

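Held board aligned in yaw (~6° all three), needs about +2 mm along and +1.2 mm across.

servo_tool(
  steps=[
    [255,[1.2,0.6,0],[0,0,0]],
    [255,[1.0,0.6,4],[0,0,0]],
    [255,[0,0,8],[0,0,0]],
    [255,[0,0,5],[0,0,0]],
    [255,[0,0,3],[0,0,0]],
    [255,[0,0,1.5],[0,0,0]],
    [255,[0,0,1],[0,0,0]],
    [255,[0,0,0],[0,0,0]],
    [255,[0,0,0],[0,0,0]],
    [255,[0,0,0],[0,0,0]],
  ],
)

```text
time_s: 21.05
ee_pos: [665.3, 59.4, 269.6]
ee_rot: [180.0, -0.0, 96.1]
force: [-1.4, 0.1, 2.4]
gripper_width: 55.7
gripper_force: 30.0
```

servo_tool(
  steps=[
    [0,[0,0,0],[0,0,0]],
    [0,[0,0,0],[0,0,0]],
    [0,[0,0,0],[0,0,0]],
    [0,[0,0,-5],[0,0,0]],
    [0,[0,0,-25],[0,0,0]],
    [0,[0,0,-40],[0,0,0]],
    [0,[20,-15,-10],[0,0,0]],
    [0,[35,-25,0],[0,0,0]],
    [0,[35,-25,0],[0,0,0]],
    [0,[35,-25,0],[0,0,0]],
  ],
)

```text
time_s: 22.05
ee_pos: [560.7, 175.5, 349.0]
ee_rot: [-180.0, -0.0, 96.1]
force: [0.7, 0.7, -0.4]
gripper_width: 91.1
gripper_force: 0.0
```

```bash
python3 - <<'E'
from h import *
s=state();print(s['ee_pos'])
for n in('top','scene'):
    q=pts(n,n+'4')
    fit(q,664.6,59,6,40,60,218,226);fit(q,664.6,59,6,31,62,252,266)
    s=q[(q[:,0]>660)&(q[:,0]<685)&(q[:,1]<2)&(q[:,1]>-35)&(q[:,2]>250)&(q[:,2]<272)];print('scriber top',np.percentile(s[:,2],[50,75,90]).round(1))
    print('lamp');fit(q,526,233,6.9,35,60,255,266);fit(q,526,233,6.9,12,40,287,304)
plan([525.5,231.9,345],96.9,3)
E
```

```text
[560.67824048 175.51272984 348.97995327]
100 [[664.7, 58.2], [64.4, 108.1], 5.9] 222.2 along [-54.9  53.2] across [-32.1  32.2]
973 [[663.8, 58.8], [56.3, 100.0], 6.0] 258.7 along [-49.2  48.8] across [-28.6  26.9]
scriber top [261.6 263.2 264.4]
lamp
few
few
226 [[644.7, 47.0], [56.3, 124.3], 33.8] 222.1 along [-52.5  53.5] across [-32.   30.7]
703 [[664.5, 61.1], [58.7, 100.8], 6.4] 258.3 along [-47.9  50.7] across [-28.5  28.1]
scriber top [260.9 261.7 262.5]
lamp
483 [[525.6, 236.1], [46.1, 95.2], 6.0] 260.1 along [-42.8  49.1] across [-22.9  21.6]
217 [[525.5, 230.4], [14.1, 72.7], 8.6] 295.0 along [-37.7  30.1] across [-7.3  6. ]
[19.1, -9.0, 1.7] [-0.0003, -0.0008, -0.0029]
[19.1, -8.9, 1.7] [-0.0003, -0.0008, -0.0029]
[19.2, -8.9, 1.7] [-0.0003, -0.0008, -0.0029]
```

servo_tool(
  steps=[
    [120,[19,-9,0],[0,0,-0.005]],
    [120,[19,-9,0],[0,0,-0.005]],
    [120,[19,-8.8,0],[0,0,-0.004]],
    [120,[0,0,12],[0,0,0]],
    [120,[0,0,20],[0,0,0]],
    [120,[0,0,15],[0,0,0]],
    [120,[0,0,7.5],[0,0,0]],
    [120,[0,0,0],[0,0,0]],
    [255,[0,0,0],[0,0,0]],
    [255,[0,0,0],[0,0,0]],
  ],
  squeeze=25,
)

```text
time_s: 23.15
ee_pos: [530.2, 227.7, 295.5]
ee_rot: [179.9, -0.0, 96.9]
force: [-0.3, -1.3, 0.2]
gripper_width: 35.3
gripper_force: 0.0
```

servo_tool(
  steps=[
    [255,[0,0,0],[0,0,0]],
    [255,[0,0,0],[0,0,0]],
    [255,[0,0,0],[0,0,0]],
    [255,[0,0,-5],[0,0,0]],
    [255,[0,0,-20],[0,0,0]],
    [255,[0,0,-30],[0,0,0]],
    [255,[0,0,-20],[0,0,0]],
    [255,[0,0,0],[0,0,0]],
    [255,[0,0,0],[0,0,0]],
    [255,[0,0,0],[0,0,0]],
  ],
)

```text
time_s: 24.15
ee_pos: [529.0, 227.5, 367.6]
ee_rot: [-179.8, 0.1, 96.9]
force: [0.2, -0.1, -4.1]
gripper_width: 15.6
gripper_force: 25.0
```

```bash
python3 - <<'E'
from h import *
s=state();print(s['ee_pos'],s['ee_rot'],s['gripper_force'])
q=pts('scene','s5');fit(q,526,233,6.9,35,60,328,348)
plan([664.8,60.3,370],96.2,8)
E
```

```text
[529.03879264 227.53308675 367.56367109] [-1.79786261e+02  5.85075218e-02  9.68918316e+01] 24.999292194843292
507 [[525.1, 235.5], [45.7, 94.5], 8.0] 333.2 along [-43.8  48.5] across [-22.5  19.5]
[-22.8, 14.3, -0.3] [-0.0005, 0.0001, 0.0015]
[-22.8, 14.4, -0.3] [-0.0005, 0.0001, 0.0015]
[-22.7, 14.4, -0.3] [-0.0005, 0.0001, 0.0015]
[-22.7, 14.4, -0.3] [-0.0005, 0.0001, 0.0015]
[-22.7, 14.5, -0.3] [-0.0005, 0.0001, 0.0015]
[-22.7, 14.5, -0.3] [-0.0005, 0.0001, 0.0015]
[-22.7, 14.5, -0.3] [-0.0005, 0.0001, 0.0015]
[-22.6, 14.6, -0.3] [-0.0005, 0.0001, 0.0015]
```

servo_tool(
  steps=[
    [255,[-10,6,0],[0,0,0.0015]],
    [255,[-22,13,0],[0,0,0.0015]],
    [255,[-28,17,0],[0,0,0.0015]],
    [255,[-30,19,0],[0,0,0.0015]],
    [255,[-30,19,0],[0,0,0.0015]],
    [255,[-28,18,0],[0,0,0.0015]],
    [255,[-22,14,0],[0,0,0.0015]],
    [255,[-14,9,0],[0,0,0.0015]],
    [255,[0,0,0],[0,0,0]],
    [255,[0,0,0],[0,0,0]],
  ],
)

```text
time_s: 25.2
ee_pos: [664.7, 58.4, 369.1]
ee_rot: [-179.9, -0.1, 96.2]
force: [0.5, 0.4, -3.5]
gripper_width: 15.5
gripper_force: 25.0
```

```bash
python3 - <<'E'
from h import *
s=state();print(s['ee_pos'],s['ee_rot'],s['gripper_force'],s['force'])
for n in('wrist','scene'):
    q=pts(n,n+'6');print(n)
    fit(q,664.5,59,6,40,62,218,226);fit(q,664.5,60,6,31,62,252,265);fit(q,664.5,59,6.5,35,70,320,345);fit(q,664.5,59,6.5,14,70,361,380)
plan([664.8,56.1,345],96.2,1)
E
```

```text
[664.74373467  58.36033366 369.09716017] [-1.79915566e+02 -6.08717736e-02  9.61941205e+01] 24.999431669712067 [ 0.50670765  0.39340686 -3.5152198 ]
wrist
268 [[660.4, 96.3], [64.3, 35.6], 5.9] 221.5 along [23.2 55.3] across [-32.2  31.4]
144 [[659.5, 98.8], [55.6, 24.5], 5.8] 257.4 along [27.2 51.2] across [-28.7  26.5]
3289 [[659.4, 84.4], [48.1, 59.0], 6.4] 333.7 along [ 3.7 55. ] across [-25.7  21.2]
2524 [[662.0, 71.9], [53.8, 27.0], 81.8] 370.9 along [-9.6 39.1] across [-12.9  12.9]
scene
224 [[664.6, 60.0], [65.4, 108.2], 5.8] 222.0 along [-52.9  54. ] across [-32.1  31.9]
642 [[663.8, 61.0], [58.4, 101.2], 6.4] 258.3 along [-48.9  50.1] across [-28.3  26.7]
656 [[656.8, 67.4], [46.6, 95.6], 10.9] 333.8 along [-36.9  54.9] across [-26.1  16.1]
129 [[659.7, 61.6], [23.9, 72.8], 16.8] 368.0 along [-32.4  38.7] across [-12.8  10. ]
[-3.1, 0.1, 24.8] [-0.0004, -0.0007, 0.0013]
```

View pics/scene6.png

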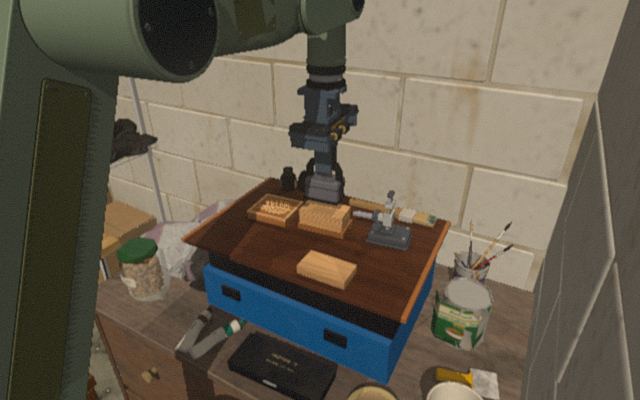

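View pics/wrist6.png

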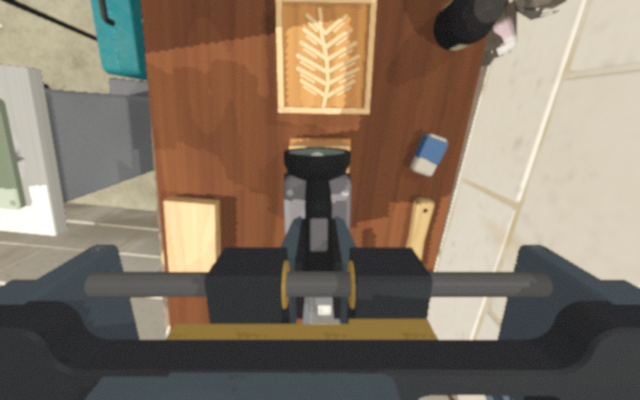

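Scene view shows the lamp held above the two-board pile (325,218), wrist view shows lens facing the woodcut. Check whether the lamp hangs tilted, comparing with its first pose.

```bash
python3 - <<'E'
from h import *
def tilt(q,x,y,yaw,z0):
    d=np.array([-np.sin(np.radians(yaw)),np.cos(np.radians(yaw))]);r=q[:,:2]-[x,y];a=r@d;b=r@[d[1],-d[0]]
    m=(a>2)&(a<42)&(abs(b)>9)&(abs(b)<21)&(abs(q[:,2]-z0)<6);A=np.c_[a,b,np.ones(len(a))]
    for k in range(4):
        c=np.linalg.lstsq(A[m],q[m,2],rcond=None)[0];m=m&(abs(A@c-q[:,2])<2.5)
    print(m.sum(),'slope along %.2f across %.2f deg'%tuple(np.degrees(np.arctan(c[:2]))),'z',c[2].round(1))
    for s in(-1,1): k=m&(b*s>0);print('   side',s,k.sum(),q[k,2].mean().round(2) if k.any() else '')
w=np.load('w1.npy');w=w[np.isfinite(w[...,2])]
tilt(w,664.4,61,6.9,271.5);tilt(np.load('wrist6.npy'),664.5,60,6.4,333.5)
w=np.load('scene.npy');w=w[np.isfinite(w[...,2])]
tilt(w,664.4,61,6.9,271.5);tilt(np.load('scene6.npy'),664.5,60,6.4,333.5)
E
```

```text
642 slope along -1.93 across -0.03 deg z 272.0
   side -1 363 271.3
   side 1 279 271.22
1275 slope along -2.42 across -2.08 deg z 334.6
   side -1 614 334.01
   side 1 661 333.07
87 slope along -1.74 across 3.11 deg z 272.2
   side -1 56 270.85
   side 1 31 272.52
55 slope along -0.21 across -0.72 deg z 335.0
   side -1 47 335.13
   side 1 8 334.6
```

The lamp rolled about 2.2° in the grip during pickup; I level it by turning the tool −0.038 rad about its x, and shift −3 mm along.

servo_tool(
  steps=[
    [255,[-1.5,-0.7,0],[-0.019,0,0]],
    [255,[-1.5,-0.7,0],[-0.019,0,0]],
    [255,[0,0,6],[0,0,0]],
    [255,[0,0,8],[0,0,0]],
    [255,[0,0,6],[0,0,0]],
    [255,[0,0,3],[0,0,0]],
    [255,[0,0,0],[0,0,0]],
    [255,[0,0,0],[0,0,0]],
    [255,[0,0,0],[0,0,0]],
    [255,[0,0,0],[0,0,0]],
  ],
)

```text
time_s: 26.3
ee_pos: [665.0, 55.2, 347.0]
ee_rot: [177.8, -0.0, 96.2]
force: [-0.4, -0.5, -3.3]
gripper_width: 15.3
gripper_force: 25.0
```

```bash
cat > t.py <<'E'
from h import *
def tilt(q,x,y,yaw,z0):
    d=np.array([-np.sin(np.radians(yaw)),np.cos(np.radians(yaw))]);r=q[:,:2]-[x,y];a=r@d;b=r@[d[1],-d[0]]
    m=(a>2)&(a<42)&(abs(b)>9)&(abs(b)<21)&(abs(q[:,2]-z0)<6);A=np.c_[a,b,np.ones(len(a))]
    for k in range(4):
        c=np.linalg.lstsq(A[m],q[m,2],rcond=None)[0];m=m&(abs(A@c-q[:,2])<2.5)
    print(m.sum(),'slope along %.2f across %.2f deg'%tuple(np.degrees(np.arctan(c[:2]))),'z',c[2].round(1))
E
python3 - <<'E'
from t import *
s=state();print(s['ee_pos'],s['ee_rot'],s['force'])
q=pts('wrist','w7');tilt(q,664.5,60,6.4,311)
fit(q,664.5,59,6,40,62,218,226);fit(q,664.5,60,6,31,62,252,265);fit(q,664.5,59,6.4,35,70,300,320)
E
```

```text
[664.95526222  55.19780935 346.96194152] [ 1.77785180e+02 -3.60332622e-03  9.62073241e+01] [-0.36564298 -0.51305423 -3.28987198]
1424 slope along -2.43 across 0.58 deg z 312.4
276 [[659.2, 111.5], [63.6, 6.4], 5.0] 221.6 along [49.7 55. ] across [-31.6  31.7]
284 [[659.6, 94.5], [56.1, 32.8], 6.5] 257.4 along [21.1 51.2] across [-29.2  26.6]
3215 [[661.2, 81.8], [48.1, 58.1], 6.3] 311.5 along [ 0.5 51.8] across [-24.2  22.5]
```

servo_tool(
  steps=[
    [255,[0,0,1.5],[0,0,0]],
    [255,[0,0,1],[0,0,0]],
    [255,[0,0,0.5],[0,0,0]],
    [255,[0,0,0.5],[0,0,0]],
    [255,[0,0,0.3],[0,0,0]],
    [255,[0,0,0],[0,0,0]],
    [255,[0,0,0],[0,0,0]],
    [255,[0,0,0],[0,0,0]],
    [255,[0,0,0],[0,0,0]],
    [255,[0,0,0],[0,0,0]],
  ],
)

```text
time_s: 27.35
ee_pos: [665.1, 55.1, 343.1]
ee_rot: [177.8, 0.0, 96.2]
force: [1.5, -0.0, -1.2]
gripper_width: 15.6
gripper_force: 25.0
```

servo_tool(
  steps=[
    [255,[0,0,0.5],[0,0,0]],
    [255,[0,0,0],[0,0,0]],
    [140,[0,0,0],[0,0,0]],
    [140,[0,0,0],[0,0,0]],
    [140,[0,0,0],[0,0,0]],
    [140,[0,0,0],[0,0,0]],
    [140,[0,0,-6],[0,0,0]],
    [140,[0,0,-25],[0,0,0]],
    [140,[0,0,-35],[0,0,0]],
    [140,[0,0,0],[0,0,0]],
  ],
)

```text
time_s: 28.35
ee_pos: [663.5, 55.0, 414.5]
ee_rot: [177.2, 0.0, 96.2]
force: [1.0, -0.2, 1.1]
gripper_width: 41.5
gripper_force: 0.0
```

```bash
python3 - <<'E'
from t import *
s=state();print(s['ee_pos'],s['force'])
for n in('wrist','scene'):
    q=pts(n,n+'8');print(n);tilt(q,664.5,60,6.4,308)
    fit(q,664.5,59,6,40,62,218,226);fit(q,664.5,60,6,31,62,252,265);fit(q,664.5,59,6.4,35,70,300,316);fit(q,664.5,59,6.4,15,50,335,354)
    k=q[(q[:,0]>660)&(q[:,0]<685)&(q[:,1]<1)&(q[:,1]>-35)&(q[:,2]>250)&(q[:,2]<272)];print('scriber top',np.percentile(k[:,2],[50,75,90]).round(1))
E
```

```text
[663.53191958  55.01676955 414.47251739] [ 0.98948288 -0.22257357  1.10960137]
wrist
884 slope along -1.63 across -0.11 deg z 307.9
226 [[663.8, 63.2], [64.2, 102.8], 6.0] 221.5 along [-44.3  54.8] across [-32.4  30.7]
301 [[663.1, 60.8], [56.2, 100.4], 5.9] 257.5 along [-46.1  51. ] across [-29.3  26.7]
2882 [[663.5, 65.7], [48.0, 90.7], 6.3] 307.4 along [-36.4  51.5] across [-23.7  22.9]
1412 [[664.5, 59.4], [15.5, 73.3], 5.7] 344.4 along [-31.2  35.5] across [-7.9  7.6]
scriber top [261.  261.4 261.8]
scene
88 slope along -1.34 across 2.04 deg z 308.3
219 [[645.7, 47.3], [56.7, 124.6], 34.1] 222.2 along [-52.9  54.4] across [-31.5  32.2]
386 [[663.7, 60.4], [58.2, 101.7], 7.2] 258.5 along [-49.1  50.3] across [-28.9  25.6]
521 [[662.5, 63.7], [46.7, 93.2], 6.2] 308.0 along [-41.5  50.6] across [-23.5  20.4]
221 [[664.4, 57.7], [14.8, 72.4], 5.1] 342.6 along [-35.3  32.6] across [-7.   6.6]
scriber top [260.9 261.8 262.3]
```

View pics/scene8.png

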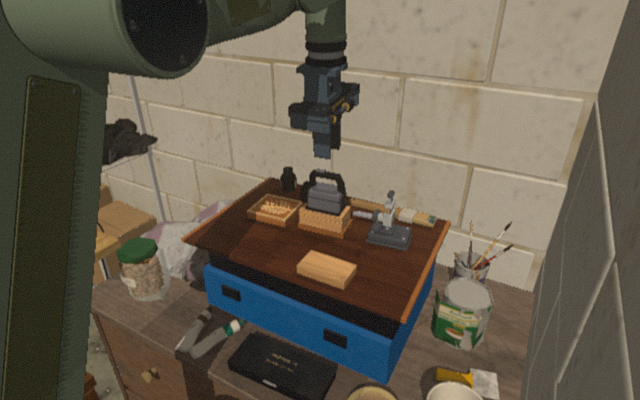

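The lamp (325,190) stands level and squarely on the pile (yaw 6.3° against 6.0°), the pile top is level with the scriber, and the gripper is clear. Handing in.

```bash
python3 -c "
from workcell import ticket
print(ticket.job_done())"
```

```text
the job is handed in; nothing more can be done
None
```

The lamp stands level and facing the printing block on the 24 mm and 12 mm offcuts; the pile measures level with the scriber to about 1 mm, the bottom board and gauge measured unmoved, and the job was handed in at about 28 s.

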